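# Call the baker and point out the stunted shell

### The arm

A 6-joint arm with a two-finger parallel gripper is mounted at the origin on the work surface. World frame = base frame: x ahead of the robot, y to its left, z up, the work surface at z = 0. Lengths are in m, angles in rad, forces in N, time in s.
With the tool pointing down it reaches from about 0.275 to 0.85 m from the base axis. Payload 19 kg.
Tool frame: the origin (TCP) lies between the finger pads, 19 mm behind the fingertips; this is the grasp point; z points along the fingers, y is the line along which they close (so a half turn about z gives the same grasp; the last joint's range is limited). The gripper opens to 85 mm and grips with 20 to 120 N. Pads are 22 mm wide; open, the fingers measure 114 mm over their backs; the gripper's body (76 mm by 85 mm) begins 54 mm behind the grasp point. The pads swing forward as they close: fully open they stand 13 mm farther back than shut.
Start: joints at [-1.357, 0.15, 1.437, -0, 1.554, -0.134], TCP at [0.196, -0.541, 0.25] pointing down, gripper open.
Joint ranges: [-2.8, 2.8], [-0.68, 2.1], [0.12, 2.68], [-1.39, 4.53], [0.16, 2.79], [-2.81, 2.81]. Speed limits (rad/s): [1.89, 1.89, 2.22, 3.01, 3.01, 3.01].

### API

Orientations are given as a 3x3 rotation matrix whose columns are the frame's x, y, z axes.
In Python, from plant import bot gives the robot as it stands.
- The arm moves only by the shell command python3 -m creep 'ROWS' [OPENING] [FORCE]. ROWS is JSON, a list of rows, each a list of 6 numbers: the shift along the tool's x, y, z in m, then the turn, a rotation vector about the tool's x, y, z in degrees. In form: [[x, y, z, rx, ry, rz], ...]. A call has 1 to 10 rows; each row is the pose to reach, as a shift and turn from the pose commanded when the call began, along the tool's axes at that moment; what a row does not reach only later rows make up. A row lasts 1/12 s, in which the tool goes at most 41.7 mm and 7.16 degrees, less where a joint would pass 70% of its speed; a pose out of reach is approached as far as the arm can. A call with a gripper value outside its range is refused whole. OPENING is the finger opening in m, from 0 to 0.0854, set as the call begins (- or left out, the last holds). The fingers move at their own pace and stop on an object; FORCE is the grip in N (left out, the last holds). Time passes only in rows, so rows that repeat a pose let the fingers close. It gives the time, the measured TCP pose, the force, the opening and the grip force at its end, in the units of the state.
- bot.get_state(): the state, without advancing time (a new reading comes with each control period).
- bot.get_image(name): name is "scene" or "top" or "wrist"; returns a dict with "color" (400x640x3 uint8, blue, green, red), "fovy" (degrees; the focal length in pixels is half the picture's height over the tangent of half this angle, whatever the lens; pixels are square), "cx", "cy" (the principal point, pixels), "world_to_cam" (4x4, takes a point from world to camera coordinates). Camera axes: x right, y down, z forward; pixel columns grow to the right and rows downward; lengths in m; the calibration is good to about 2 mm. A picture is of the moment at which its call begins. There is no depth.
- bot.hand_in(): hands the job in; it is judged then, once.
Trained networks look in the newest picture that a camera, given by its name, has taken for a name from the list of things; names that differ only in an ending like _2 or _b are one class to them, and where a whole thing is asked for, a point or a joint stands for the part that bears it (a point fixed in the world has none). Each returns a list of dicts, best first, with "score" (0 to 1); they miss things now and then, are a little off and sometimes report something else, mostly with a low value. They report only what shows in the picture. A call takes as long as a camera call.
- bot.search_frame(thing, camera): "centre" ([x, y, z] in m, in the coordinates of the camera as it stood for that picture, good to about 4 mm: the middle of the surface that is visible of it).
- bot.landmark_of(thing, camera): "centre" ([x, y, z] in m, in the coordinates of the camera as it stood for that picture, good to about 4 mm: a listed point, or the origin of a listed thing).
The state is a dict: "time": time; "joints": joint angles; "dq": joint speeds; "joint_torque": joint torques, N m; "tcp_pos": TCP position; "tool_rot": TCP orientation; "ft_force": force on the tool from outside, world axes, zero at the start; "torque": the same for the moment, N m; "opening": finger opening in m; "grip_force": force on a finger pad.
Only numpy, scipy, OpenCV 4.12 (cv2) and the standard library are available. Lean on these libraries where they do the work, as an engineer would, in place of code of your own. Each camera call takes 0.05 s, during which the arm holds its last target. There are 200 camera calls.

### The job

Ring the service bell with a light press on its plunger to call the baker, then point out the one stunted (short) choux shell on the tray: bring the fingertips to a few centimetres above its middle and hold there for at least two seconds. Then show where it should go by pointing in the same way, from just above, at the middle of the square steel pan, and finish there, still pointing. Touch nothing but the bell, and do not lower the fingertips over any other shell, the nozzle or the round containers.

Things in the scene. Friction and masses are not known exactly. Their poses are not given: they have to be found in the camera images.
- tray: aluminium sheet tray with parchment, 250 mm (its x) by 340 mm (its y), rim 27 mm high, fixed; origin at the centre of its underside, inner floor 4 mm up; carries five chocolate choux shells and a piping nozzle in two columns of three places
- short_shell: the stunted shell: chocolate-brown choux shell like the others but only 62 mm long (38 mm wide, 38 mm high), lying on the tray, long way along its y; origin at the centre of its underside; loose, 30 g
- short_shell_top (a point): the top of the stunted shell over its middle, 38 mm above its underside
- shell_a: a good, full-size chocolate choux shell, 120 mm long (its y), 38 mm wide, 38 mm high; origin at the centre of its underside; loose, 30 g
- shell_b: a good, full-size chocolate choux shell, 120 mm long (its y), 38 mm wide, 38 mm high; origin at the centre of its underside; loose, 30 g
- shell_c: a good, full-size chocolate choux shell, 120 mm long (its y), 38 mm wide, 38 mm high; origin at the centre of its underside; loose, 30 g
- shell_d: a good, full-size chocolate choux shell, 120 mm long (its y), 38 mm wide, 38 mm high; origin at the centre of its underside; loose, 30 g
- nozzle: steel piping nozzle, a cone 32 mm wide at the foot and 48 mm high, standing on the tray; origin at the centre of its underside; loose
- bell: steel service bell, a dome 86 mm wide with a push plunger on top, 58 mm high in all, fixed to the table; origin at the centre of its underside
- bell_top (a point): centre of the top of the bell's plunger (a 22 mm wide steel disc), 58 mm above the table, moves down with it
- plunger (a joint): how far the bell's plunger is pressed, m: 0 is up, 0.006 fully down; the bell rings at 0.004; its spring needs 1.5 N to start and 3.3 N to go fully down, and brings it back up
- square_pan: open square steel pan, 96 mm by 96 mm by 40 mm high, 3 mm walls, empty, on the table; origin at the centre of its underside; loose, about 250 g
- square_pan_mouth (a point): centre of the square pan's open mouth, level with its rim, 40 mm above the table
- bowl: round steel bowl, 100 mm across the rim, 40 mm high; origin at the centre of its underside; loose
- round_pan: round straight-sided steel pan, 88 mm across, 40 mm high; origin at the centre of its underside; loose
- spatula: steel kitchen spatula with a black handle, lying flat on the table beyond the tray, crosswise; loose

How it is judged:
On the way, in this order (a step that is already met when the one before it is completed fails the run):
1. the bell is rung (plunger at least 4 mm down) (value of joint plunger above 0.004 m), for 0.02 s.
2. the tool point (TCP) dwells for 2 s above the stunted shell: within 25 mm of its middle, 19 to 85 mm above its top (horizontal distance between the grasp point and short_shell_top below 0.025 m and z of the grasp point in the frame of short_shell_top between 0.019 and 0.085 m), for 2 s.
At the end, for the whole second after the job is handed in: The tool point (TCP) stays above the square pan, within 30 mm of the middle of its mouth and 19 to 85 mm above its rim; the bell's plunger is up again; and every loose thing is within 6 mm of where it began (horizontal distance between the grasp point and square_pan_mouth below 0.03 m and z of the grasp point in the frame of square_pan_mouth between 0.019 and 0.085 m and value of joint plunger below 0.002 m and distance of each of short_shell, shell_a, shell_b, shell_c, shell_d, nozzle, square_pan, bowl, round_pan, spatula from where it was at the start of the episode below 0.006 m); the robot touches nothing.
It fails at once if the robot touches the tray or anything loose (more than 0.4 N) (contact force between any of the fingers, the arm and tray above 0.4 N or contact force between any of the fingers, the arm and short_shell above 0.4 N or contact force between any of the fingers, the arm and shell_a above 0.4 N or contact force between any of the fingers, the arm and shell_b above 0.4 N or contact force between any of the fingers, the arm and shell_c above 0.4 N or contact force between any of the fingers, the arm and shell_d above 0.4 N or contact force between any of the fingers, the arm and nozzle above 0.4 N or contact force between any of the fingers, the arm and square_pan above 0.4 N or contact force between any of the fingers, the arm and bowl above 0.4 N or contact force between any of the fingers, the arm and round_pan above 0.4 N or contact force between any of the fingers, the arm and spatula above 0.4 N).
It fails at once if a loose thing is moved by more than 6 mm (not (distance of each of short_shell, shell_a, shell_b, shell_c, shell_d, nozzle, square_pan, bowl, round_pan, spatula from where it was at the start of the episode below 0.006 m)).
It fails at once if the tool point goes lower than 105 mm above the table within 20 mm of the middle of a good shell or the nozzle, or within 30 mm of the middle of the bowl or round pan ((horizontal distance between the grasp point and shell_a below 0.02 m and height (world z) of the grasp point below 0.105 m) or (horizontal distance between the grasp point and shell_b below 0.02 m and height (world z) of the grasp point below 0.105 m) or (horizontal distance between the grasp point and shell_c below 0.02 m and height (world z) of the grasp point below 0.105 m) or (horizontal distance between the grasp point and shell_d below 0.02 m and height (world z) of the grasp point below 0.105 m) or (horizontal distance between the grasp point and nozzle below 0.02 m and height (world z) of the grasp point below 0.105 m) or (horizontal distance between the grasp point and bowl below 0.03 m and height (world z) of the grasp point below 0.105 m) or (horizontal distance between the grasp point and round_pan below 0.03 m and height (world z) of the grasp point below 0.105 m)).
It fails at once if the bell is pushed with more than 35 N (contact force between any of the fingers, the arm and bell above 35 N).
It also fails if it takes over 48 s, if anything falls off the work surface, if the arm or the gripper's body presses on something with over 40 N, if the wrist force passes 120 N, or if a joint passes its speed limit or range.

## Working session

There is one attempt and no reset: what is moved stays moved. The work goes in short steps, Python scripts to look and compute and a shell command to move; the robot and the scene stay as the last step left them, time stands still between calls to the robot, and variables do not carry over. Pictures are saved under pics/ and viewed, at most 10 in all, crops included, and the job is handed in when it is done.

```bash
mkdir -p pics
cat > h.py <<'E'
import numpy as np, cv2
from plant import bot
def look(cam, things):
    im=bot.get_image(cam); W=np.array(im["world_to_cam"]); Ci=np.linalg.inv(W)
    f=200/np.tan(np.radians(im["fovy"])/2)
    for t in things:
        for r in bot.landmark_of(t,cam)[:5]:
            c=np.array(r["centre"]); w=Ci@np.append(c,1)
            print(cam,t,round(r["score"],2),w[:3].round(3),"px",[round(f*c[0]/c[2]+im["cx"]),round(f*c[1]/c[2]+im["cy"])])
    return im
E
python3 - <<'E'
from h import *
T=["bell_top","short_shell_top","square_pan_mouth","shell_a","nozzle","bowl","round_pan","tray"]
for c in ("top","scene"):
    im=look(c,T); cv2.imwrite(f"pics/{c}0.png",im["color"])
s=bot.get_state(); print(s["time"],s["tcp_pos"],np.round(s["tool_rot"],3),s["opening"])
E
```

```text
top bell_top 0.41 [ 0.464 -0.328  0.058] px [465, 265]
top bell_top 0.33 [ 0.457 -0.072  0.004] px [348, 270]
top short_shell_top 0.91 [ 0.594 -0.078  0.039] px [350, 210]
top square_pan_mouth 0.67 [0.458 0.335 0.041] px [168, 271]
top shell_a 0.7 [0.479 0.095 0.005] px [276, 261]
top shell_a 0.61 [ 0.525 -0.069  0.001] px [346, 241]
top shell_a 0.6 [ 0.457 -0.068  0.008] px [347, 270]
top shell_a 0.56 [0.61  0.067 0.009] px [288, 205]
top nozzle 0.6 [0.608 0.069 0.004] px [288, 206]
top nozzle 0.41 [0.538 0.079 0.004] px [283, 236]
top nozzle 0.23 [ 0.593 -0.082  0.04 ] px [352, 210]
top bowl 0.61 [ 0.626 -0.34   0.004] px [459, 198]
top bowl 0.32 [0.533 0.003 0.001] px [316, 238]
top bowl 0.16 [ 0.522 -0.069  0.002] px [346, 242]
top round_pan 0.67 [ 0.613  0.334 -0.002] px [177, 205]
top round_pan 0.53 [ 0.458 -0.072  0.007] px [348, 269]
top round_pan 0.47 [ 0.463 -0.326  0.056] px [464, 266]
top tray 0.8 [0.534 0.005 0.002] px [315, 237]
top tray 0.39 [0.611 0.07  0.006] px [287, 205]
top tray 0.17 [ 0.457 -0.071  0.006] px [348, 270]
top tray 0.17 [0.781 0.055 0.003] px [294, 1
[... 219 characters left out ...]
 0.004] px [338, 168]
scene shell_a 0.8 [ 0.464 -0.075  0.005] px [355, 154]
scene shell_a 0.77 [0.609 0.072 0.006] px [343, 230]
scene shell_a 0.56 [0.481 0.093 0.005] px [394, 209]
scene nozzle 0.71 [0.542 0.083 0.006] px [370, 218]
scene bowl 0.59 [ 0.623 -0.343 -0.004] px [243, 113]
scene round_pan 0.62 [ 0.61   0.335 -0.002] px [421, 332]
scene round_pan 0.48 [ 0.459 -0.327 -0.001] px [300, 90]
scene round_pan 0.37 [ 0.526 -0.066  0.003] px [337, 169]
scene round_pan 0.19 [0.605 0.073 0.005] px [344, 230]
scene tray 0.68 [0.536 0.    0.001] px [350, 192]
0.9 [ 0.19596754 -0.54055894  0.2500053 ] [[ 0.94   0.341  0.   ]
 [ 0.341 -0.94   0.   ]
 [ 0.    -0.    -1.   ]] 0.08509020074858185
```

View pics/top0.png

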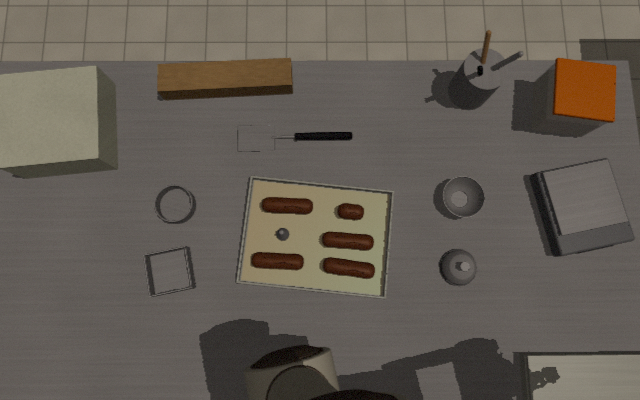

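View pics/scene0.png

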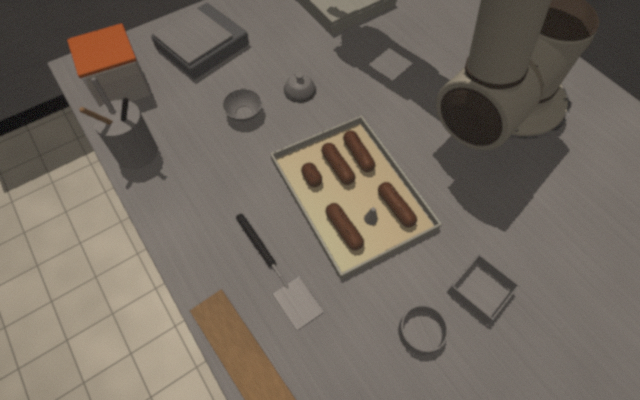

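The top view shows the short shell at px (351,211), the bell plunger at (465,266) and the square pan at (169,271). These agree with the networks in both cameras. I'll close the fingers and go above the bell.

```bash
python3 -m creep '[[0.03,-0.01,0,0,0,0],[0.065,-0.022,0,0,0,0],[0.1,-0.034,0.02,0,0,0],[0.135,-0.046,0.03,0,0,0],[0.17,-0.058,0.05,0,0,0],[0.205,-0.07,0.06,0,0,0],[0.24,-0.082,0.08,0,0,0],[0.275,-0.095,0.1,0,0,0],[0.305,-0.105,0.11,0,0,0],[0.322,-0.111,0.12,0,0,0]]' 0 20
python3 -m creep '[[0,0,0,0,0,0],[0,0,0,0,0,0],[0,0,0,0,0,0]]'
python3 - <<'E'
from h import *
im=look("wrist",["bell_top"]); look("scene",["bell_top"]); look("top",["bell_top"])
cv2.imwrite("pics/wrist1.png",im["color"])
s=bot.get_state(); print(s["time"],s["tcp_pos"],np.round(s["tool_rot"],3),s["opening"],s["ft_force"])
E
```

```text
time: 1.73
tcp_pos: [0.4628, -0.3239, 0.1289]
tool_rot: [[0.94, 0.342, -0.0], [0.342, -0.94, 0.001], [0.0, -0.001, -1.0]]
ft_force: [0.2, -0.4, 0.0]
opening: -0.0002
grip_force: 0.0
time: 1.98
tcp_pos: [0.4607, -0.3268, 0.1303]
tool_rot: [[0.94, 0.341, 0.0], [0.341, -0.94, -0.0], [-0.0, 0.0, -1.0]]
ft_force: [0.3, 0.0, 0.5]
opening: 0.0003
grip_force: 0.0
wrist bell_top 0.58 [ 0.465 -0.333  0.056] px [333, 218]
scene bell_top 0.42 [ 0.456 -0.328  0.056] px [300, 73]
top bell_top 0.41 [ 0.461 -0.328  0.057] px [465, 266]
2.2833 [ 0.46048102 -0.32699847  0.13033428] [[ 0.94  0.34  0.  ]
 [ 0.34 -0.94 -0.  ]
 [ 0.    0.   -1.  ]] 0.0002165692685103426 [-0.805137   -0.18499926 -0.05393021]
```

View pics/wrist1.png

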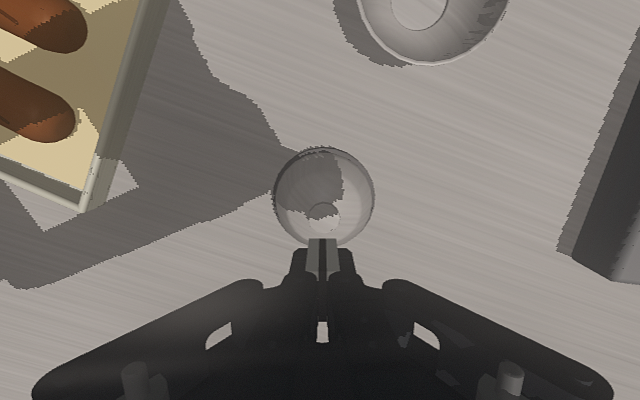

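The wrist view shows the plunger disc centred near px (323,216), just ahead of the closed fingertips. I'll turn that pixel into a position.

Run:
```python
from h import *
im=bot.get_image("wrist"); Ci=np.linalg.inv(np.array(im["world_to_cam"])); f=200/np.tan(np.radians(im["fovy"])/2)
for p,z in (((323,216),.058),((324,197),.0)):
    d=Ci[:3,:3]@np.array([(p[0]-im["cx"])/f,(p[1]-im["cy"])/f,1]); o=Ci[:3,3]; print(o+d*(z-o[2])/d[2])
```

```text
[ 0.46464503 -0.32632101  0.058     ]
[ 0.46357855 -0.32782024  0.        ]
```

```bash
python3 -m creep '[[0.003,0.001,0.01,0,0,0],[0.003,0.001,0.022,0,0,0],[0.003,0.001,0.035,0,0,0],[0.003,0.001,0.044,0,0,0],[0.003,0.001,0.05,0,0,0],[0.003,0.001,0.052,0,0,0],[0.003,0.001,0.054,0,0,0],[0.003,0.001,0.055,0,0,0],[0.003,0.001,0.056,0,0,0],[0.003,0.001,0.056,0,0,0]]'
```

```text
time: 3.17
tcp_pos: [0.4642, -0.3265, 0.0743]
tool_rot: [[0.94, 0.341, 0.001], [0.341, -0.94, -0.0], [0.0, 0.001, -1.0]]
ft_force: [0.2, -0.0, 2.2]
opening: -0.0001
grip_force: 1.0
```

Contact confirmed: 2.2 N, about 2.5 mm down. I'll press a little more.

```bash
python3 -m creep '[[0,0,0.001,0,0,0],[0,0,0.002,0,0,0],[0,0,0.0027,0,0,0],[0,0,0.0027,0,0,0],[0,0,0.0027,0,0,0]]'; python3 -c "
from plant import bot
for i in range(3):
    bot.get_image('wrist');s=bot.get_state();print(s['tcp_pos'],s['ft_force'])"
```

```text
time: 3.58
tcp_pos: [0.4641, -0.3265, 0.0714]
tool_rot: [[0.94, 0.341, 0.0], [0.341, -0.94, -0.0], [0.0, 0.0, -1.0]]
ft_force: [1.2, 0.1, 2.6]
opening: 0.0002
grip_force: 1.5
[ 0.46414447 -0.32647232  0.07144026] [0.18320305 0.13136934 2.94869425]
[ 0.4641365  -0.32648133  0.07143791] [ 1.20786985 -0.94979717  3.65382975]
[ 0.46413899 -0.32646934  0.07143484] [ 2.34545558 -1.36141678  2.66780997]
```

```bash
python3 -m creep '[[0,0,0.0004,0,0,0],[0,0,0.0007,0,0,0],[0,0,0.0007,0,0,0]]'; python3 -c "
from plant import bot
for i in range(2):
    bot.get_image('wrist');s=bot.get_state();print(s['tcp_pos'],s['ft_force'])"
```

```text
time: 3.98
tcp_pos: [0.4641, -0.3265, 0.0707]
tool_rot: [[0.94, 0.341, 0.0], [0.341, -0.94, -0.0], [0.0, 0.0, -1.0]]
ft_force: [2.1, -1.1, 4.4]
opening: -0.0004
grip_force: 2.0
[ 0.46412609 -0.32647364  0.0707343 ] [ 2.07484413 -0.64364837  4.25453874]
[ 0.46413314 -0.32645303  0.07073715] [ 1.89891099 -0.52327798  5.63013079]
```

The force is past 3.3 N, so the plunger is at its stop and the bell has rung. Next I lift and go above the short shell.

```bash
python3 -m creep '[[0,0,-0.01,0,0,0],[0,0,-0.035,0,0,0],[0,0,-0.07,0,0,0],[0,0,-0.1,0,0,0],[0,0,-0.11,0,0,0]]'; python3 -m creep '[[0.02,-0.018,0,0,0,0],[0.045,-0.04,0,0,0,0],[0.07,-0.064,0,0,0,0],[0.097,-0.088,0,0,0,0],[0.125,-0.113,0,0,0,0],[0.15,-0.136,0,0,0,0],[0.175,-0.16,0,0,0,0],[0.197,-0.179,0,0,0,0],[0.208,-0.189,0,0,0,0],[0.208,-0.189,0,0,0,0]]'
python3 - <<'E'
from h import *
im=look("wrist",["short_shell_top","shell_a"]);look("top",["short_shell_top"])
cv2.imwrite("pics/wrist2.png",im["color"]); print(bot.get_state()["tcp_pos"])
E
```

```text
time: 4.5
tcp_pos: [0.4646, -0.3269, 0.1856]
tool_rot: [[0.94, 0.341, 0.003], [0.341, -0.94, -0.003], [0.002, 0.004, -1.0]]
ft_force: [0.7, -1.0, 1.9]
opening: 0.0
grip_force: 0.0
time: 5.33
tcp_pos: [0.5957, -0.0752, 0.1803]
tool_rot: [[0.939, 0.343, -0.001], [0.343, -0.939, 0.001], [-0.001, -0.001, -1.0]]
ft_force: [0.8, -0.7, -0.0]
opening: 0.0001
grip_force: 0.0
wrist shell_a 0.91 [ 0.462 -0.073  0.003] px [279, 297]
wrist shell_a 0.77 [0.607 0.069 0.002] px [185, 126]
wrist shell_a 0.65 [ 0.52  -0.07   0.004] px [293, 252]
wrist shell_a 0.63 [0.479 0.092 0.004] px [134, 237]
top short_shell_top 0.74 [ 0.594 -0.077  0.042] px [350, 209]
[ 0.5946449  -0.0789713   0.18061798]
```

View pics/wrist2.png

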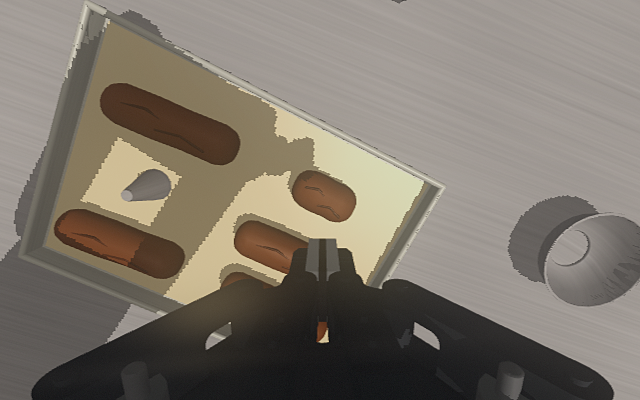

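The wrist view shows the short shell at px (324,196), on the tool's line just as the bell was. I'll descend to about 50 mm above its top and dwell.

```bash
python3 -m creep '[[0,0,0.015,0,0,0],[0,0,0.035,0,0,0],[0,0,0.055,0,0,0],[0,0,0.073,0,0,0],[0,0,0.083,0,0,0],[0,0,0.089,0,0,0],[0,0,0.089,0,0,0],[0,0,0.089,0,0,0],[0,0,0.089,0,0,0],[0,0,0.089,0,0,0]]'
for i in 1 2 3; do python3 -m creep '[[0,0,0,0,0,0],[0,0,0,0,0,0],[0,0,0,0,0,0],[0,0,0,0,0,0],[0,0,0,0,0,0],[0,0,0,0,0,0],[0,0,0,0,0,0],[0,0,0,0,0,0],[0,0,0,0,0,0],[0,0,0,0,0,0]]' | head -2; done
python3 - <<'E'
from h import *
im=look("wrist",["short_shell_top"]);cv2.imwrite("pics/wrist3.png",im["color"]); s=bot.get_state()
Ci=np.linalg.inv(np.array(im["world_to_cam"])); W=np.array(im["world_to_cam"])@[.595,-.078,.042,1]; f=200/np.tan(np.radians(im["fovy"])/2)
print(s["time"],s["tcp_pos"],W[:2]/W[2]*f+[im["cx"],im["cy"]])
print("to pan:",s["tool_rot"].T@(np.array([.459,.337,.09])-s["tcp_pos"]) if hasattr(s["tool_rot"],'T') else np.array(s["tool_rot"]).T@(np.array([.459,.337,.09])-np.array(s["tcp_pos"])))
E
```

```text
time: 6.42
tcp_pos: [0.5956, -0.0779, 0.0926]
tool_rot: [[0.94, 0.341, 0.001], [0.341, -0.94, -0.0], [0.001, 0.001, -1.0]]
ft_force: [-0.2, -0.3, 0.3]
opening: -0.0002
grip_force: 0.0
time: 7.25
tcp_pos: [0.5951, -0.0778, 0.0916]
time: 8.08
tcp_pos: [0.5951, -0.0778, 0.0916]
time: 8.92
tcp_pos: [0.5951, -0.0778, 0.0916]
wrist short_shell_top 0.84 [ 0.596 -0.076  0.044] px [320, 233]
9.0167 [ 0.59511283 -0.07777625  0.09160488] [322.14601462 234.29677219]
to pan: [ 0.01341916 -0.43633223  0.00165198]
```

View pics/wrist3.png

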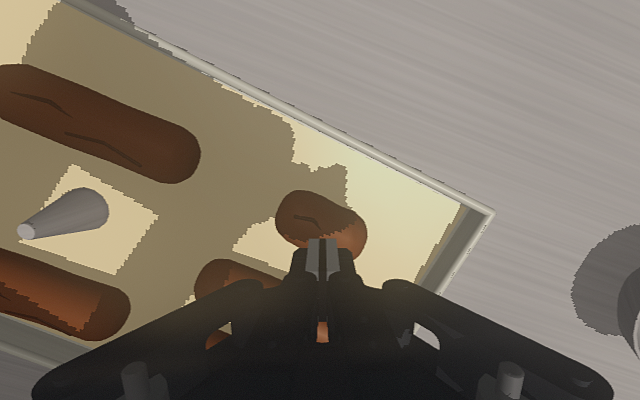

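The fingertips stand right over the short shell (centre near px 321,226), and it held over 2.5 s. Next I lift, cross to the pan, check and descend.

```bash
python3 -m creep '[[0,0,-0.02,0,0,0],[0,0,-0.045,0,0,0],[0,0,-0.07,0,0,0],[0,0,-0.085,0,0,0],[0,0,-0.09,0,0,0]]' | head -2
python3 -m creep '[[0.001,-0.02,0,0,0,0],[0.002,-0.05,0,0,0,0],[0.003,-0.085,0,0,0,0],[0.004,-0.12,0,0,0,0],[0.005,-0.15,0,0,0,0],[0.006,-0.175,0,0,0,0],[0.006,-0.195,0,0,0,0],[0.007,-0.21,0,0,0,0],[0.007,-0.218,0,0,0,0],[0.007,-0.218,0,0,0,0]]' | head -2
python3 -m creep '[[0,-0.02,0,0,0,0],[0.001,-0.05,0,0,0,0],[0.002,-0.085,0,0,0,0],[0.003,-0.12,0,0,0,0],[0.004,-0.15,0,0,0,0],[0.005,-0.175,0,0,0,0],[0.006,-0.195,0,0,0,0],[0.006,-0.21,0,0,0,0],[0.006,-0.218,0,0,0,0],[0.006,-0.218,0,0,0,0]]' | head -2
python3 - <<'E'
from h import *
im=look("wrist",["square_pan_mouth"]);look("top",["square_pan_mouth"]);look("scene",["square_pan_mouth"])
cv2.imwrite("pics/wrist4.png",im["color"]); s=bot.get_state()
W=np.array(im["world_to_cam"])@[.459,.337,.04,1]; f=200/np.tan(np.radians(im["fovy"])/2)
print(s["time"],s["tcp_pos"],W[:2]/W[2]*f+[im["cx"],im["cy"]])
E
```

```text
time: 9.43
tcp_pos: [0.5959, -0.078, 0.1844]
time: 10.27
tcp_pos: [0.5268, 0.1306, 0.181]
time: 11.1
tcp_pos: [0.4587, 0.3369, 0.1812]
wrist square_pan_mouth 0.64 [0.458 0.337 0.041] px [322, 198]
top square_pan_mouth 0.72 [0.454 0.338 0.04 ] px [167, 272]
top square_pan_mouth 0.65 [ 0.461 -0.069  0.005] px [347, 268]
scene square_pan_mouth 0.66 [0.458 0.338 0.036] px [484, 286]
scene square_pan_mouth 0.38 [ 0.778  0.055 -0.002] px [273, 266]
11.4 [0.45921853 0.33570159 0.18168168] [321.97255043 196.43706105]
```

View pics/wrist4.png

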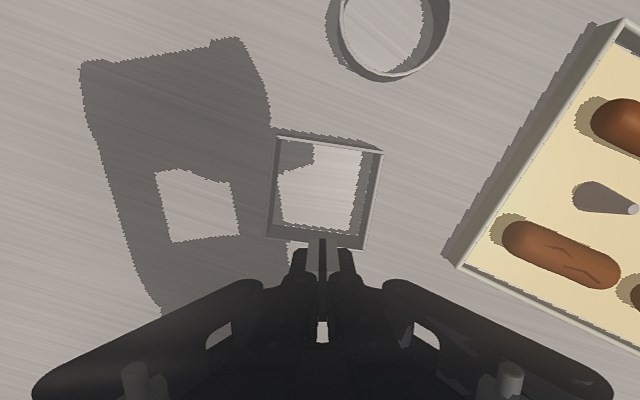

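The pan mouth is centred near px (325,192), in line with the tool. I'll descend to about 50 mm above the rim.

```bash
python3 -m creep '[[0,0,0.015,0,0,0],[0,0,0.035,0,0,0],[0,0,0.055,0,0,0],[0,0,0.073,0,0,0],[0,0,0.084,0,0,0],[0,0,0.09,0,0,0],[0,0,0.09,0,0,0],[0,0,0.09,0,0,0],[0,0,0.09,0,0,0],[0,0,0.09,0,0,0]]'
python3 -m creep '[[0,0,0,0,0,0],[0,0,0,0,0,0],[0,0,0,0,0,0],[0,0,0,0,0,0],[0,0,0,0,0,0],[0,0,0,0,0,0]]' | head -2
python3 -c "
from h import *
look('wrist',['square_pan_mouth']); print(bot.get_state()['tcp_pos']); print(bot.hand_in())"
```

```text
time: 12.23
tcp_pos: [0.4592, 0.3368, 0.0927]
tool_rot: [[0.94, 0.341, 0.001], [0.341, -0.94, 0.001], [0.001, -0.0, -1.0]]
ft_force: [-0.2, -0.1, -0.6]
opening: 0.0001
grip_force: 0.0
time: 12.73
tcp_pos: [0.4587, 0.3366, 0.0917]
wrist square_pan_mouth 0.94 [0.459 0.343 0.044] px [312, 231]
[0.45872833 0.33655476 0.09163116]
the job is handed in; nothing more can be done
None
```

I rang the bell with a light press (about 5 N), held over the short shell for more than 2.5 s, and handed the job in with the fingertips pointing at the middle of the square pan; no verdict came back.

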